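# Lock the access cover's quarter-turn fastener and hold its free end down for screwing

## Task

The access cover on top of the bench power supply sits loose on its springy seal. Turn its wing fastener back counter-clockwise until its cross-pin lines up with the slot in the case (wing straight across the cover), push it down so that this end of the cover meets the case, give it the full quarter turn clockwise until the slot in its head lines up with the two lock marks, and let go of it. Then press the other end of the cover, the one with the two screw holes, fully down against the case with the fingers and finish while holding it there so that I can put its screws in; leave the other things on the bench alone.

Things in the scene. Friction and masses are not known exactly. Their poses are not given: they have to be found in the camera images.
- supply: Grey bench power supply, fixed: case 230 mm (its x) by 300 mm (y) by 100 mm high. Origin: centre of its underside, on the bench; z up. The flat top face, on which the cover must lie, is at z = 100 mm. Control panel on its -y side (knobs and handles reach y = -190 mm). The fastener's slot in the top face is at x = 0, y = 94 mm: 28 mm long along x, 9 mm wide.
- wing (a joint): Turn of the wing fastener in the cover, rad; grows clockwise seen from above. Stop at 0: wing and cross-pin straight across the cover (supply's x), so the pin can pass down through the slot. Stop at 1.571: locked, wing and head slot along the cover (supply's y), pointing at two engraved marks. Starts at 0.6 to 1.1, pin on top of the case. About 0.02 N m turns it; stays where left.
- wing_grip (a point): Centre of the fastener's steel wing: 40 mm long (point's x), 10 mm thick (y), 28 mm high (z, up). It stands on a round washer head, 31 mm across and 4 mm thick, that lies on the cover. At the start this point is 128 mm above the bench. The wing and its end of the cover must go down 7 mm (about 10 N) before the pin clears the slot and can be turned under the case.
- cover_latch_end (a point): Point of the cover's underside, under the fastener. Height above the bench: 107 mm at the start, 100 to 102 mm when pushed in and locked.
- cover_free_end (a point): Where to press: point on the cover's TOP surface midway between the two screw holes (which are 45 mm to either side), 16 mm from the free edge, 198 mm from the fastener. Height above the bench: 110 mm at the start, 103 mm when the cover lies against the case. After locking, the seal still holds this end up several mm; about 7 N brings it down.
- meter: Bystander: black multimeter lying flat, 150 x 75 x 42 mm. Origin: centre of its underside.
- dish: Bystander: round steel dish with two screws, 90 mm across, 18 mm high. Origin: centre of its underside.
- spool: Bystander: grey spool, 60 mm across, 50 mm high. Origin: centre of its underside.
- driver: Bystander: screwdriver lying on the bench, about 200 mm long along its x.
- cover: The access cover: loose aluminium sheet, 140 mm (x) by 240 mm (y) by 3 mm, about 0.3 kg, its axes along the supply's. Origin: centre of its underside. It rests on a springy rubber seal that stands 7 mm above the case; a lip below locates it in the case's opening with 1 mm of play. Fastener at its +y end, two screw holes at its -y end.

How it is judged (in metres and radians):
On the way, in this order (a step that is already met when the one before it is completed fails the run):
1. the fastener is turned so that its cross-pin lines up with the slot in the case (value of joint wing below 0.2 rad), for 0.05 s.
2. the fastener is pushed in, turned to its lock marks and let go, and keeps its end of the cover down by itself (value of joint wing above 1.4 rad and z of cover_latch_end in the frame of supply below 0.103 m and contact force between the arm and cover below 0.2 N), for 0.2 s.
At the end, for the whole second after the job is handed in: The fastener is within 10 degrees of its lock marks and pushed in, its end of the cover within 3 mm of the case; the free end is held within 1.5 mm of the case by the fingers, which press on the cover with more than 3 N; the cover is still (value of joint wing above 1.4 rad and z of cover_latch_end in the frame of supply below 0.103 m and z of cover_free_end in the frame of supply below 0.1045 m and contact force between the fingers and cover above 3 N and linear speed of cover below 0.01 m/s); the arm keeps its last pose, push and grip.
It fails at once if a bystander was moved by more than 30 mm (distance of any of meter, dish, spool, driver from where it was at the start of the episode above 0.03 m).
It also fails if it takes over 51 s, if anything falls off the work surface, if the arm or the gripper's body presses on something with over 40 N, if the wrist force passes 120 N, or if a joint passes its speed limit or range.

## Robot

A 6-joint arm with a two-finger parallel gripper is mounted at the origin on the work surface. World frame = base frame: x ahead of the robot, y to its left, z up, the work surface at z = 0. Lengths are in mm, angles in rad, forces in N, time in s.
With the tool pointing down it reaches from about 325 to 875 mm from the base axis. Payload 4.4 kg.
Tool frame: the origin (TCP) lies on the centre line of the jaws, within the pads' length; the fingertips stand ahead of it and the grasp point (between the pads) lies 6 mm ahead of it (ctrl.tcp_to_tips is the z of the fingertips in the tool frame, in mm); z points along the fingers, y is the direction in which the jaws open and shut (so a half turn about z gives the same grasp; the last joint's range is limited). The gripper opens to 85 mm and grips with 20 to 120 N. Pads are 22 mm wide; open, the fingers measure 114 mm over their backs; the gripper's body (76 mm by 85 mm) begins 54 mm behind the grasp point. The pads swing forward as they close: fully open they stand 13 mm farther back than shut.
Start: joints at [-1.258, 0.207, 1.542, -0, 1.393, -0.15], TCP at [257.215, -514.265, 256.282] pointing down, gripper open.
Joint ranges: [-2.73, 2.73], [-0.86, 2.22], [0.23, 2.46], [-1.11, 4.25], [0.08, 2.63], [-2.82, 2.82]. Speed limits (rad/s): [2.79, 2.79, 3.14, 3.14, 3.14, 3.14].

## Interface

Orientations are given as a 3x3 rotation matrix whose columns are the frame's x, y, z axes.
In Python, from plant import ctrl, sensors, optics gives the robot as it stands. Calls block until the motion is done:
- ctrl.move_ptp(position, orientation): joint-space move of the TCP to a pose.
- ctrl.move_l(position, rot=None, vel=150, threshold=None): straight line of the TCP; rot=None keeps the orientation; vel is the mean speed in mm/s. With threshold (N) it stops when the force on the tool has changed by that much, and returns True; else False.
- ctrl.set_joints(angles): joint-space move.
- ctrl.gripper_to(opening, force=None): finger opening in mm; force is the grip in N (None keeps the last); returns when the fingers have stopped.
- ctrl.hold(seconds).
- ctrl.solve_ik(position, orientation): joint angles nearest the present ones, or None.
- sensors.read_state(): the state.
- optics.grab_frame(name): name is "scene" or "top" or "wrist"; returns (picture, depth): 480x640x3 uint8, red, green, blue; 480x640 float32, mm along the optical axis (not along the pixel's ray), 0 where there is no reading.
- optics.camera_params(name): a dict with "mtx" (3x3 intrinsics, pixels), "R" (3x3) and "t" (3): a world point X has camera coordinates R X + t; the wrist camera has in their place "T_tool_cam" (4x4, takes a point from camera to tool coordinates, whose origin is the TCP and whose axes are the flange's). Camera axes: x right, y down, z forward; pixel columns grow to the right and rows downward; lengths in mm; the calibration is good to about 2 mm. A picture is of the moment at which its call begins: read the wrist's pose just before it. camera_params takes no time and is no camera call.
A pose or a line that the arm cannot do raises ctrl.MotionError and nothing moves.
- ctrl.finish_job(): hands the job in, once; it reports no verdict.
The state is a dict: "t": time; "q": joint angles; "qvel": joint speeds; "tau": joint torques, N m; "eef_pos": TCP position; "eef_rot": TCP orientation; "force": force on the tool from outside, world axes, zero at the start; "wrist_torque": the same for the moment, N m; "grip_width": finger opening in mm.
Only numpy, scipy, OpenCV 4.12 (cv2) and the standard library are available. Lean on these libraries where they do the work, as an engineer would, in place of code of your own. Each camera call takes 0.05 s, during which the arm holds its last target. There are 200 camera calls.

## Working session

There is one attempt and no reset: what is moved stays moved. The work goes in short steps, each a Python script; the robot and the scene stay as the last script left them, time stands still between calls to the robot, and variables do not carry over. Pictures are saved under pics/ and viewed, about 8 in all and at most 12, crops included, and the job is handed in when it is done.

```bash
mkdir -p pics; ls; python3 - <<'E'
from plant import ctrl,sensors,optics
import cv2,numpy as np
for n in("top","scene"):
    p,d=optics.grab_frame(n); cv2.imwrite(f"pics/{n}0.png",p[:,:,::-1]); np.save(f"pics/{n}0.npy",d)
    c=optics.camera_params(n); print(n,c["mtx"].round(1).tolist(),c["R"].round(3).tolist(),c["t"].round(1).tolist())
print(sensors.read_state()["t"],ctrl.tcp_to_tips,optics.camera_params("wrist"))
E
```

```text
pics
top [[584.7, 0.0, 321.1], [0.0, 584.7, 240.6], [0.0, 0.0, 1.0]] [[-0.008, -1.0, 0.014], [-0.982, 0.005, -0.187], [0.187, -0.015, -0.982]] [-8.7, 526.2, 1539.5]
scene [[464.3, 0.0, 326.1], [0.0, 464.3, 236.3], [0.0, 0.0, 1.0]] [[-0.446, 0.895, 0.004], [0.764, 0.383, -0.519], [-0.466, -0.229, -0.855]] [233.3, -360.0, 1638.1]
0.1 25.0 {'mtx': array([[351.95357828,   0.        , 320.32336704],
       [  0.        , 351.95357828, 238.16479696],
       [  0.        ,   0.        ,   1.        ]]), 'T_tool_cam': array([[ 1.48676617e-03, -9.56254888e-01, -2.92530989e-01,
         7.40428245e+01],
       [ 9.99998327e-01,  1.73335391e-03, -5.83748299e-04,
         6.96995243e-01],
       [ 1.06527190e-03, -2.92529631e-01,  9.56255865e-01,
        -1.17902096e+02],
       [ 0.00000000e+00,  0.00000000e+00,  0.00000000e+00,
         1.00000000e+00]])}
```

View pics/top0.png

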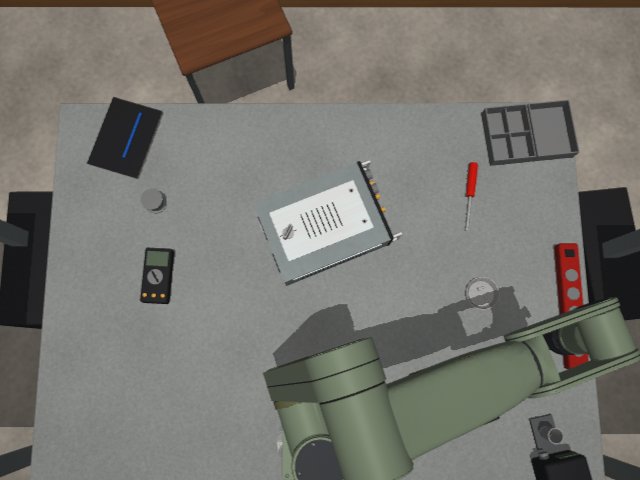

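The top view shows the supply in the centre. The wing is at about (288,232), the screw holes at about (351,190) and (365,221), and the bystanders are well clear. Next I'll locate the cover.

```bash
cat > h.py <<'E'
from plant import ctrl,sensors,optics
import cv2,numpy as np
def ray(px,K): return np.linalg.solve(K,np.array([px[0],px[1],1.0]))
def on_z(px,z,K,Rwc,twc):
    "intersect pixel ray with world plane z; Rwc,twc camera->world"
    r=Rwc@ray(px,K); return twc+r*(z-twc[2])/r[2]
def cam(n,st=None):
    c=optics.camera_params(n)
    if n!="wrist": return c["mtx"],c["R"].T,-c["R"].T@c["t"]
    T=c["T_tool_cam"];R=np.array(st["eef_rot"]);p=np.array(st["eef_pos"])
    return c["mtx"],R@T[:3,:3],p+R@T[:3,3]
def down(a):
    "tool z down, tool x at world angle a"
    c,s=np.cos(a),np.sin(a); return np.array([[c,s,0],[s,-c,0],[0,0,-1.]])
E
python3 - <<'E'
from h import *
p=cv2.imread("pics/top0.png");C=cam("top")
m=((p.min(2)>200)*255).astype(np.uint8);m=cv2.morphologyEx(m,cv2.MORPH_CLOSE,np.ones((9,9)))
n,l,s,_=cv2.connectedComponentsWithStats(m);i=1+s[1:,4].argmax();print(s[i])
cnt=max(cv2.findContours((l==i).astype(np.uint8),0,1)[0],key=cv2.contourArea)
W=np.array([on_z(q[0],112,*C)[:2] for q in cnt],np.float32)
r=cv2.minAreaRect(W);print(r)
for q in((288,232),(351,190),(365,221)):print(on_z(q,110,*C))
st=sensors.read_state();print(st["eef_rot"].round(3).tolist())
E
```

```text
[ 270  181  103   80 4530]
((570.1726684570312, -11.243057250976562), (137.88584899902344, 238.17758178710938), 21.750755310058594)
[538.05768464  75.28553415 110.        ]
[651.24521183 -91.81864393 110.        ]
[ 566.61313984 -127.23030678  110.        ]
[[0.894, 0.447, -0.001], [0.447, -0.894, 0.002], [0.0, -0.002, -1.0]]
```

```bash
python3 - <<'E'
from h import *
for a in (201,155,111): print(a,ctrl.solve_ik([535,76,145],down(np.radians(a))))
ctrl.move_ptp([535,76,235],down(np.radians(155)))
st=sensors.read_state();p,d=optics.grab_frame("wrist");C=cam("wrist",st)
cv2.imwrite("pics/w1.png",p[:,:,::-1]);np.save("pics/w1.npy",d);np.savez("pics/w1c.npz",K=C[0],R=C[1],t=C[2])
print(st["t"],st["eef_pos"],st["force"],C[2])
v,u=np.indices(d.shape);P=np.stack([(u-C[0][0,2])/C[0][0,0]*d,(v-C[0][1,2])/C[0][1,1]*d,d],-1)@C[1].T+C[2]
near=np.hypot(P[...,0]-535,P[...,1]-76)<40
print("wing top z",np.percentile(P[...,2][near&(d>0)],[50,90,97,99]))
m=near&(P[...,2]>np.percentile(P[...,2][near&(d>0)],99)-4)
print(cv2.minAreaRect(P[m][:,:2].astype(np.float32)),m.sum())
E
```

```text
201 [-1.90924710e-02  2.53158439e-01  1.73180635e+00 -4.44089210e-16
  1.15662786e+00 -1.95640794e+00]
155 [-1.90924710e-02  2.53158439e-01  1.73180635e+00 -4.44089210e-16
  1.15662786e+00 -1.15355648e+00]
111 [-1.90924710e-02  2.53158439e-01  1.73180635e+00 -4.44089210e-16
  1.15662786e+00 -3.85611614e-01]
2.425 [535.2366683   75.13698347 235.06631309] [-0.23562078 -0.30862714 -0.38339285] [467.40313093 105.92370056 352.94297067]
wing top z [292.31581129 304.76872142 307.82440997 308.66722959]
((518.791748046875, 82.07763671875), (54.90660095214844, 6.789895534515381), 64.50367736816406) 3558
```

View pics/w1.png

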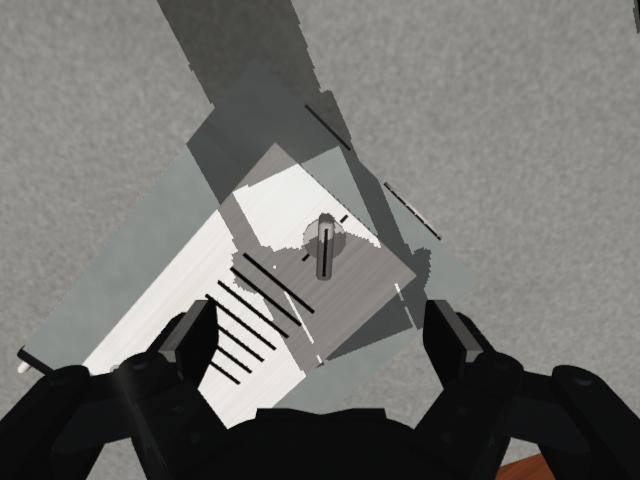

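The wrist view shows the wing at (325,247), nearly vertical in the image, so it is aligned with the tool x axis. The lock marks are at (343,218) and (307,258). Now a fit from the depth image restricted to the wing's height.

```bash
python3 - <<'E'
from h import *
d=np.load("pics/w1.npy");z=np.load("pics/w1c.npz");K,R,t=z["K"],z["R"],z["t"]
v,u=np.indices(d.shape);P=np.stack([(u-K[0,2])/K[0,0]*d,(v-K[1,2])/K[1,1]*d,d],-1)@R.T+t
near=(np.hypot(P[...,0]-537,P[...,1]-76)<35)&(d>0)
for lo,hi in((107,112.5),(112.5,118),(118,133),(133,138),(138,150)):
    m=near&(P[...,2]>lo)&(P[...,2]<hi);q=P[m];print(lo,hi,m.sum(),q.mean(0) if m.any() else "",cv2.minAreaRect(q[:,:2].astype(np.float32)) if m.sum()>4 else "")
for px in((343,217.5),(306.5,259)):print("mark",on_z(px,110,K,R,t))
for px in((325,216),(323,279)):print("wing end",on_z(px,141,K,R,t))
E
```

```text
107 112.5 4862 [535.61575317  74.48943844 110.29183941] ((538.2606201171875, 72.6872787475586), (69.79637908935547, 62.472877502441406), 21.66733169555664)
112.5 118 754 [535.01435047  77.13150479 114.28020973] ((535.7818603515625, 77.3780517578125), (30.48939323425293, 44.673316955566406), 47.298004150390625)
118 133 79 [519.45495508  85.28938148 125.9034977 ] ((531.7255249023438, 74.65415954589844), (9.427347183227539, 37.32933807373047), 45.9301643371582)
133 138 29 [520.10346569  84.76101559 135.34709332] ((531.2542114257812, 74.8625259399414), (8.672931671142578, 36.10394287109375), 46.621524810791016)
138 150 901 [534.58411544  77.84602605 141.75270173] ((535.5061645507812, 77.4790267944336), (10.016738891601562, 39.634056091308594), 62.3695068359375)
mark [527.63203341  95.7257216  110.        ]
mark [544.93918036  58.70439869 110.        ]
wing end [514.37591123  87.33481825 141.        ]
wing end [552.13221727  68.4711889  141.        ]
```

```bash
cat >> h.py <<'E'
C0=np.array([535.6,77.4])
def rep(tag):
    s=sensors.read_state();R=np.array(s["eef_rot"]);a=np.degrees(np.arctan2(R[1,0],R[0,0]))%360
    print(tag,"t%.2f"%s["t"],np.round(s["eef_pos"],1),"ang %.1f"%a,"F",np.round(s["force"],1),"M",np.round(s["wrist_torque"],2),"w %.1f"%s["grip_width"],flush=True);return s
E
python3 - <<'E'
from h import *
A=np.radians
ctrl.gripper_to(45);ctrl.move_l([*C0,175],down(A(152.4)));ctrl.hold(.3);rep("above")
ctrl.move_l([*C0,143],vel=60,threshold=8);rep("down")
ctrl.gripper_to(5,force=40);rep("grip")
for a in(165,178,190,201):
    ctrl.move_l([*C0,143],down(A(a)));rep(a)
p,d=optics.grab_frame("wrist");cv2.imwrite("pics/w2.png",p[:,:,::-1])
E
```

```text
above t3.80 [536.3  77.4 176.1] ang 152.4 F [ 0.4 -0.7 -0. ] M [ 0.01 -0.02 -0.03] w 45.1
down t4.48 [535.6  77.4 142.8] ang 152.4 F [-0.6  0.4  0.4] M [ 0.01  0.04 -0.  ] w 45.0
grip t4.89 [536.   77.4 143.6] ang 152.4 F [0.2 0.2 2.3] M [ 0.03  0.03 -0.  ] w 9.5
165 t5.26 [536.   77.5 143.5] ang 164.9 F [-0.4  0.9  3.3] M [0.04 0.07 0.01] w 9.2
178 t5.63 [536.   77.5 143.4] ang 177.8 F [0.8 1.8 4. ] M [ 0.14 -0.06  0.01] w 9.4
190 t5.99 [536.   77.5 143.1] ang 189.8 F [0.9 1.7 2. ] M [ 0.13 -0.24  0.01] w 9.2
201 t6.33 [535.8  77.5 143.1] ang 200.7 F [0.9 1.5 2.8] M [ 0.17 -0.23  0.03] w 9.4
```

View pics/w2.png

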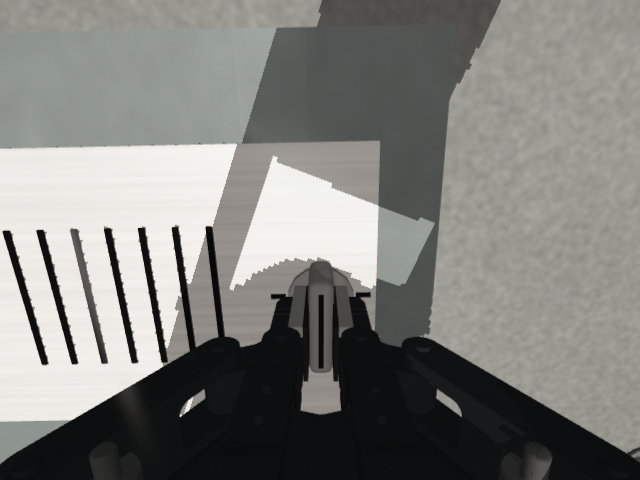

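The wing is gripped at (320,320) and sits straight across the cover, with the lock marks at (278,296) and (362,295). Next I'll push down in steps.

```bash
python3 - <<'E'
from h import *
R=down(np.radians(201.7))
ctrl.move_l([*C0,143],R);rep("0")
for z in(140,137.5,135.5,134,132.5):
    ctrl.move_l([*C0,z],R,vel=30);ctrl.hold(.15);s=rep(z)
    if s["force"][2]>30:break
E
```

```text
0 t6.63 [535.7  77.4 143. ] ang 201.6 F [1.5 0.3 2.3] M [ 0.13 -0.2  -0.03] w 9.5
140 t7.03 [535.7  77.5 140.4] ang 201.7 F [-1.   2.4  4.5] M [ 0.05 -0.06 -0.03] w 9.4
137.5 t7.43 [535.7  77.5 138.2] ang 201.7 F [-1.3  2.6  7.3] M [-0.03  0.02  0.02] w 9.0
135.5 t7.83 [535.8  77.6 137.1] ang 201.7 F [-3.6  2.5 11.3] M [-0.05  0.37 -0.04] w 9.5
134 t8.23 [535.8  77.5 136.9] ang 201.7 F [-6.6  1.7 18.5] M [-0.06  0.93 -0.03] w 8.8
132.5 t8.63 [535.9  77.5 136.8] ang 201.7 F [-9.8  0.8 26.4] M [-0.04  1.51 -0.04] w 8.8
```

It bottomed after about 7 mm with a stiff stop. I'll keep a moderate push and turn clockwise.

```bash
python3 - <<'E'
from h import *
for a in(201,190,178,165,152,140,128,118,111.7):
    ctrl.move_l([*C0,134],down(np.radians(a)));s=rep(a)
    if abs(s["wrist_torque"][2])>1.5:break
ctrl.hold(.2);rep("held")
E
```

```text
201 t8.88 [535.9  77.5 136.9] ang 201.0 F [-6.1  2.4 18.2] M [-0.05  0.9  -0.01] w 9.3
190 t9.22 [535.9  77.5 136.9] ang 190.0 F [-6.5  1.3 18.4] M [-0.12  0.94 -0.  ] w 9.3
178 t9.58 [535.9  77.4 136.9] ang 178.0 F [-6.7  2.6 19.3] M [-0.12  0.87 -0.03] w 9.3
165 t9.96 [535.9  77.4 136.9] ang 165.0 F [-6.2  1.8 18.6] M [-0.14  0.91  0.01] w 9.4
152 t10.33 [535.9  77.3 136.9] ang 152.0 F [-6.2  1.  18.7] M [-0.13  0.92 -0.02] w 9.1
140 t10.69 [535.8  77.3 136.9] ang 140.0 F [-6.6  0.9 18.9] M [-0.15  0.96  0.02] w 9.3
128 t11.05 [535.8  77.3 136.9] ang 128.0 F [-6.4  1.8 19.5] M [-0.16  0.96 -0.01] w 9.4
118 t11.38 [535.8  77.3 136.9] ang 118.0 F [-5.7  0.4 19. ] M [-0.19  0.99 -0.04] w 9.5
111.7 t11.63 [535.8  77.2 136.9] ang 111.7 F [-6.9  1.6 19.2] M [-0.2   1.06  0.06] w 9.4
held t11.83 [535.8  77.3 136.9] ang 111.7 F [-6.5  1.4 18.4] M [-0.22  1.05  0.11] w 9.1
```

```bash
python3 - <<'E'
from h import *
ctrl.move_l([*C0,134],down(np.radians(110)));rep("stop")
ctrl.move_l([*C0,136.9],down(np.radians(111.5)));rep("neutral")
ctrl.gripper_to(40);rep("open")
ctrl.move_l([*C0,215],vel=100);ctrl.hold(.3)
st=rep("up");p,d=optics.grab_frame("wrist");cv2.imwrite("pics/w3.png",p[:,:,::-1])
K,R,t=cam("wrist",st);v,u=np.indices(d.shape);P=np.stack([(u-K[0,2])/K[0,0]*d,(v-K[1,2])/K[1,1]*d,d],-1)@R.T+t
near=(np.hypot(P[...,0]-535.7,P[...,1]-77.4)<25)&(d>0)
for lo,hi in((98,105.5),(105.5,110),(130,140)):
    q=P[near&(P[...,2]>lo)&(P[...,2]<hi)];print(lo,hi,len(q),np.median(q[:,2]) if len(q) else "",cv2.minAreaRect(q[:,:2].astype(np.float32)) if len(q)>5 else "")
E
```

```text
stop t12.08 [536.3  77.4 137. ] ang 110.1 F [-5.2  1.9 18. ] M [-0.06  0.8   0.42] w 9.4
neutral t12.33 [536.   77.4 137.5] ang 111.5 F [-0.6  2.6  7. ] M [-0.1  -0.1   0.02] w 9.1
open t12.73 [535.   77.2 136.1] ang 111.5 F [0.5 0.8 0.4] M [-0.    0.03  0.02] w 39.5
up t13.97 [535.3  77.4 214.4] ang 111.5 F [ 0.3 -0.4  0.1] M [ 0.03 -0.01 -0.01] w 40.0
98 105.5 2180 103.99910056410535 ((535.4466552734375, 77.91215515136719), (49.807254791259766, 48.81647872924805), 20.44029998779297)
105.5 110 916 108.00328356676854 ((538.1327514648438, 72.58985900878906), (43.121421813964844, 39.13199996948242), 4.817907333374023)
130 140 1043 135.71928668082563 ((535.663818359375, 77.88209533691406), (9.718626022338867, 39.53582763671875), 21.37104606628418)
```

View pics/w3.png

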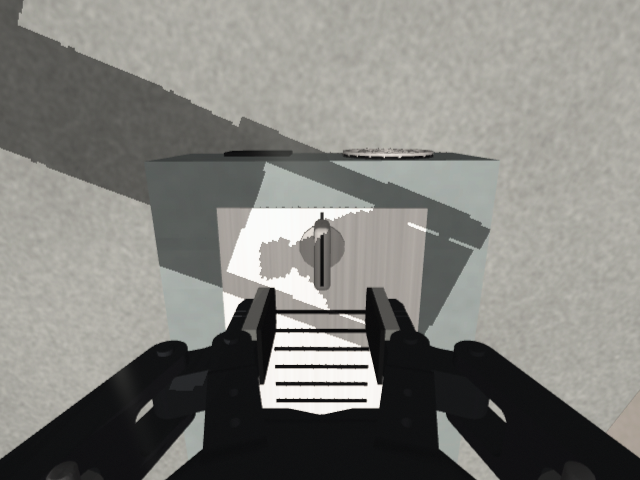

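The wing points at the marks (wing at (322,255), upper mark at (322,214)). Depth gives about 103.5–104 mm for the cover top and 135.7 mm for the wing top, so it is locked and released. Now I'll press the free end with closed fingers.

```bash
python3 - <<'E'
from h import *
R=down(np.radians(111.6));F=C0-198*np.array([np.cos(np.radians(111.6)),np.sin(np.radians(111.6))]);print(F)
ctrl.gripper_to(0,force=40);ctrl.move_l([*F,215],R);ctrl.move_l([*F,150],R);ctrl.hold(.3);rep("above")
print(ctrl.move_l([*F,128],R,vel=25,threshold=3));s=rep("touch");z=s["eef_pos"][2]
for k in range(12):
    z-=1.2;ctrl.move_l([*F,z],R,vel=20);ctrl.hold(.2);s=rep("cmd %.1f"%z)
    if s["force"][2]>16:break
p,d=optics.grab_frame("wrist");cv2.imwrite("pics/w4.png",p[:,:,::-1])
p,d=optics.grab_frame("scene");cv2.imwrite("pics/s4.png",cv2.resize(p[90:390,120:520,::-1],(800,600)))
E
```

```text
[ 608.48866143 -106.69574421]
above t16.83 [ 609.2 -106.9  151.3] ang 111.6 F [ 0.6  0.  -1. ] M [ 0.04 -0.02 -0.  ] w 0.3
True
touch t17.54 [ 608.5 -106.8  131.3] ang 111.6 F [-0.1  0.4  3.2] M [-0.03 -0.03 -0.02] w -0.1
cmd 130.1 t17.99 [ 608.6 -106.9  130.3] ang 111.6 F [-1.6 -2.3  4.4] M [-0.16  0.1   0.06] w -0.2
cmd 128.9 t18.44 [ 608.6 -106.9  129.1] ang 111.6 F [-1.7 -0.2  4.8] M [-0.1   0.14  0.04] w 0.2
cmd 127.7 t18.89 [ 608.6 -106.9  128.2] ang 111.6 F [-0.3 -1.4  6.1] M [-0.1  0.3 -0. ] w 0.2
cmd 126.5 t19.34 [ 608.6 -106.9  128.1] ang 111.6 F [-3.5  0.7 10.1] M [ 0.09  0.67 -0.02] w 0.2
cmd 125.3 t19.79 [ 608.7 -106.9  128.1] ang 111.6 F [-5.5  0.5 16.2] M [ 0.15  1.05 -0.  ] w -0.2
```

View pics/w4.png

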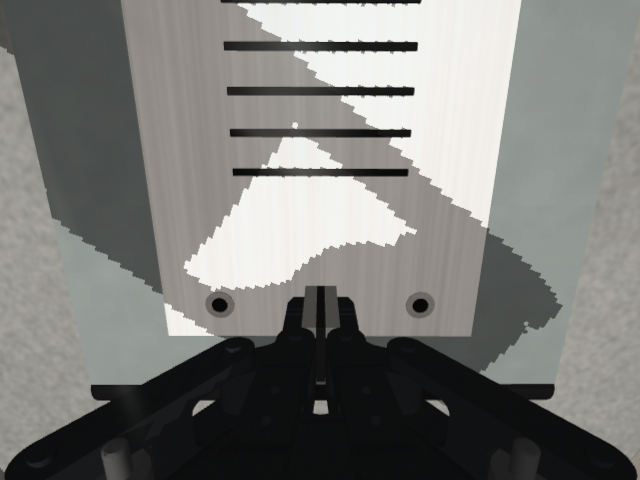

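View pics/s4.png

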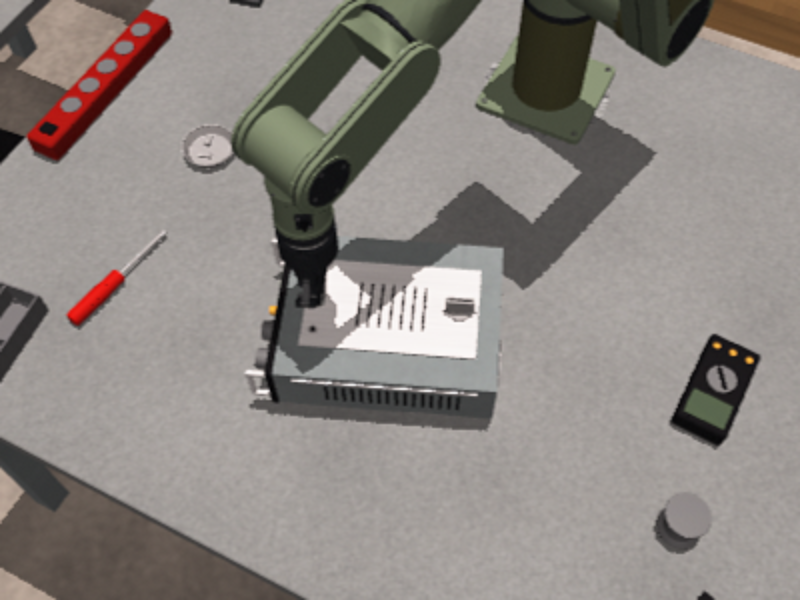

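The fingertips stand midway between the screw holes at (220,305) and (420,305), at about 103.1 mm, and the press has stopped hard at 16 N. The wing at (460,308) in the scene crop is still along the cover, and the bystanders haven't moved. I'm handing it in.

```bash
python3 - <<'E'
from h import *
ctrl.hold(.3);rep("final");ctrl.finish_job()
E
```

```text
final t20.19 [ 608.7 -106.9  128.1] ang 111.6 F [-6.3  1.  16.4] M [ 0.12  1.11 -0.01] w -0.2
the job is handed in; nothing more can be done
```

The cover is locked at the fastener end and held down at the screw-hole end, and I handed the job in at about 20 s.

- **Fastener:** I turned the wing back to the slot, pushed it down about 7 mm to a hard stop, and turned it clockwise to its lock stop, then let go. Afterwards the wrist camera put the wing within about 1° of the lock-mark direction. The cover top there read about 104 mm, where the camera was reading about 0.5–1 mm high, so that end is down.
- **Free end:** The closed fingers press midway between the two screw holes with about 16 N. The fingertips are at 103.1 mm, and that height did not change as I raised the force from 10 to 16 N, so the cover is against the case.
- **Bystanders:** They look unmoved in the last scene picture. I judged this by eye and did not measure it.

No check failed or disagreed.

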